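# Press a board in the sprung-carriage bench press

### The arm

A 6-joint arm with a two-finger parallel gripper is mounted at the origin on the work surface. World frame = base frame: x ahead of the robot, y to its left, z up, the work surface at z = 0. Lengths are in m, angles in rad, forces in N, time in s.
With the tool pointing down it reaches from about 0.3 to 0.85 m from the base axis. Payload 5.4 kg.
Tool frame: the origin (TCP) lies midway between the tips of the shut fingers; the grasp point (between the pads) lies 19 mm behind it; z points along the fingers, y is the line along which they close (so a half turn about z gives the same grasp; the last joint's range is limited). The gripper opens to 85 mm and grips with 20 to 120 N. Pads are 22 mm wide; open, the fingers measure 114 mm over their backs; the gripper's body (76 mm by 85 mm) begins 54 mm behind the grasp point. The pads swing forward as they close: fully open they stand 13 mm farther back than shut.
Start: joints at [0.907, 0.158, 1.597, -0, 1.386, -0.21], TCP at [0.252, 0.517, 0.231] pointing down, gripper open.
Joint ranges: [-2.91, 2.91], [-0.94, 2.29], [0.18, 2.7], [-1.29, 4.43], [0.17, 2.64], [-3, 3]. Speed limits (rad/s): [2.57, 2.57, 3.14, 3.14, 3.14, 3.14].

### API

Orientations are given as a unit quaternion [w, x, y, z].
In Python, from cell import telemetry, capture, bot gives the robot as it stands.
- The arm moves only by the shell command python3 -m handwheel 'ROWS' [OPENING] [FORCE]. ROWS is JSON, a list of rows, each an object of numbers: "dx", "dy", "dz": the shift along the tool's x, y, z in units of 40 mm (1.0 is 40 mm); "ax", "ay", "az": the turn, a rotation vector about the tool's x, y, z in units of 6 degrees (1.0 is 6 degrees). In form: [{"dx": .., "dy": .., "dz": .., "ax": .., "ay": .., "az": ..}, ...]. A call has exactly 5 rows; each row shifts and turns the commanded pose from where the row before left it, along the tool's axes as they then stand; what a row does not reach is not made up. A row lasts 1/12 s, in which the tool goes at most 41.7 mm and 7.16 degrees, less where a joint would pass 70% of its speed; a pose out of reach is approached as far as the arm can. A call is refused whole if a number of a shift passes 1 or a number of a turn 1, either way. A call with a gripper value outside its range is refused whole. OPENING is the finger opening in mm, from 0 to 85.4, set as the call begins (- or left out, the last holds). The fingers move at their own pace and stop on an object; FORCE is the grip in N (left out, the last holds). Time passes only in rows, so rows that do not move let the fingers close, or fill a call up. It gives the time, the measured TCP pose, the force, the opening and the grip force at its end, in the units of the state.
- telemetry.state(): the state, without advancing time (a new reading comes with each control period).
- capture(name): name is "scene" or "side" or "wrist"; returns a dict with "color" (384x512x3 uint8, red, green, blue), "range_z" (384x512 float32, m along the optical axis (not along the pixel's ray), 0 where there is no reading), "vertical_fov" (degrees; the focal length in pixels is half the picture's height over the tangent of half this angle, whatever the lens; pixels are square), "cx", "cy" (the principal point, pixels), "dist_coeffs" ([k1, k2, p1, p2, k3] as OpenCV has them; the pictures are not rectified), "R" (3x3) and "t" (3): a world point X has camera coordinates R X + t. Camera axes: x right, y down, z forward; pixel columns grow to the right and rows downward; lengths in m; the calibration is good to about 2 mm. A picture is of the moment at which its call begins.
- bot.sign_off(): hands the job in; it is judged then, once.
The state is a dict: "clock": time; "joint_positions": joint angles; "qvel": joint speeds; "joint_torque": joint torques, N m; "tcp_pos": TCP position; "tcp_rot": TCP orientation; "ft_force": force on the tool from outside, world axes, zero at the start; "moment": the same for the moment, N m; "gripper_width": finger opening in m; "grip_force": force on a finger pad.
Only numpy, scipy, OpenCV 4.12 (cv2) and the standard library are available. Lean on these libraries where they do the work, as an engineer would, in place of code of your own. Each camera call takes 0.05 s, during which the arm holds its last target. There are 200 camera calls.

### The job

Pull the press's sprung board carriage out by its blue grip plate until the yellow pointer lines up with the red marker on the scale, and let go of it there. Then flip the red safety catch fully open, and only then pull the black lever bar towards you all the way down to its stop and finish while still holding it down with the gripper, because it springs up when let go. Do not force the lever against the closed catch, and leave the other things on the table where they are.

Things in the scene. Friction and masses are not known exactly. Their poses are not given: they have to be found in the camera images.
- press: Bench press with a grey base and green C-shaped frame, bolted down. Origin under the base, on the table. Its front (-x) faces the robot, within 0.25 rad; +y is to the robot's left. Base x -90 to +110, y -150 to +150, 20 mm high; a wing of the bed goes on to y = -265 mm. Green column and head: x -30 to +105, y within 50 mm, up to 130 mm high. Mechanisms below use this frame.
- carriage (a joint): Travel (m) of the sprung board carriage: an aluminium plate with a black board on it, 22 to 30 mm above the table. 0 = fully in, grows as it is pulled out towards press -y, stop at 0.095. A return spring (1 to 3 N) pulls it in, but a 5 N brake keeps it where it is left; moving it out takes 6 to 10 N.
- carriage_grip (a point): Grip point of the carriage's blue upright plate: 40 mm wide (press x), 10 mm thick (press y, the pulling direction), its top edge 85 mm above the table; this point is 15 mm below the top edge, in the middle. Free on both sides (25 mm or more to the frame).
- pointer (a point): Tip of the yellow pointer on the carriage's front edge (22 x 5 mm, 5 mm along press y), 31 mm above the table. It moves with the carriage along the scale strip; it stands 40 mm to press +y of the grip plate.
- marker: Red marker on the scale strip along the front right of the bed: 24 (x) x 5 (y) x 12 mm high, its top 30 mm above the table; axes as the press. Origin under its centre. The pointer is on the mark when both have the same y in the press frame (the pointer comes from the +y side).
- catch (a joint): Angle (rad) of the red safety catch. 0 = closed: its bar lies across the front of the lever's left arm and blocks the lever. Grows as its upright thumb tab is tipped outwards, to press +y and down, which lifts the bar away; stop at 1.4 (fully open). Stays where it is left (friction 0.12 N m, about 3 N on the tab). Starts at 0 to 0.12.
- catch_hinge (a point): Fixed point on the catch's axis, 140 mm above the table, below the middle of the thumb tab. The axis runs along press x.
- catch_tab (a point): Middle of the top edge of the catch's red thumb tab: a plate 30 mm wide (press x), 8 mm thick (press y while closed), standing 60 mm above the axis when closed. Closed fingertips can push it from its inner (press -y) side, where 60 mm to the lever's left arm are free.
- lever (a joint): Angle (rad) of the fork lever. 0 = up, leaning 0.25 rad back from vertical (away from the robot); grows as it is pulled towards press -x and down; stop at 1.15 (fully down, leaning 0.90 rad forward). A spring lifts it back to 0 when let go: about 3 N at the bar at the start, 8 N at the stop. It drives the ram down onto the board.
- lever_hinge (a point): Fixed point in the middle of the lever's axis, 105 mm above the table; the axis runs along press y.
- lever_grip (a point): Centre of the lever's black round crossbar: 18 mm diameter, along press y, 88 mm free between the two steel arms, 150 mm from the axis. 250 mm above the table when up, 198 mm when fully down. It can be pinched from above with the fingers in front and behind; it turns in the grip.
- knife: Yellow utility knife, blade out, 137 x 26 x 18 mm, lying on the table in front of the press on the right. Origin under the handle. A bystander.
- stapler: Blue stapler 130 x 32 x 50 mm, in front of the press on the left. Origin under its centre. A bystander.
- glue: White glue bottle with an orange cap, 40 mm diameter, 105 mm tall, standing behind the wing of the bed on the right. Origin under its centre. A bystander.
- scissors: Scissors with red handles, 200 mm long, 10 mm high, flat on the table at the left or right. A bystander.
- calculator: Grey calculator 150 x 85 x 15 mm at the left or right. A bystander.
- tub: Open clear round tub, 170 mm diameter, 80 mm high, on the left. Origin under its centre. A bystander.

How it is judged:
By the outcome, as a careful person would: the job done as asked, in the order asked, and still so for the second after the job is handed in, while the arm keeps its last pose, push and grip.
It also fails if it takes over 67 s, if anything falls off the work surface, if the arm or the gripper's body presses on something with over 40 N, if the wrist force passes 120 N, or if a joint passes its speed limit or range.

## Working session

There is one attempt and no reset: what is moved stays moved. The work goes in short steps, Python scripts to look and compute and a shell command to move; the robot and the scene stay as the last step left them, time stands still between calls to the robot, and variables do not carry over. Pictures are saved under pics/ and viewed, at most 10 in all, crops included, and the job is handed in when it is done.

```bash
ls; mkdir -p pics; cat > h.py <<'E'
import numpy as np, cv2
from cell import telemetry, capture, bot
def K(c):
    h=c["color"].shape[0]; f=h/2/np.tan(np.radians(c["vertical_fov"])/2)
    return np.array([[f,0,c["cx"]],[0,f,c["cy"]],[0,0,1.]])
def cloud(c):
    """world points per pixel (HxWx3), nan where no depth"""
    h,w=c["range_z"].shape
    u,v=np.meshgrid(np.arange(w),np.arange(h))
    p=cv2.undistortPoints(np.stack([u,v],-1).reshape(-1,1,2).astype(np.float64),K(c),np.array(c["dist_coeffs"])).reshape(h,w,2)
    z=c["range_z"].astype(float).copy(); z[z==0]=np.nan
    P=np.dstack([p*z[...,None],z])
    return (P-np.array(c["t"]))@np.array(c["R"])
def ray(c,uv,zp):
    """world point of pixels on plane z=zp"""
    p=cv2.undistortPoints(np.array(uv,float).reshape(-1,1,2),K(c),np.array(c["dist_coeffs"])).reshape(-1,2)
    R=np.array(c["R"]);o=-R.T@np.array(c["t"]); d=np.c_[p,np.ones(len(p))]@R
    return o+d*((zp-o[2])/d[:,2])[:,None]
def proj(c,X):
    r,_=cv2.Rodrigues(np.array(c["R"])); return cv2.projectPoints(np.array(X,float).reshape(-1,1,3),r,np.array(c["t"],float),K(c),np.array(c["dist_coeffs"]))[0].reshape(-1,2)
def save(c,name): cv2.imwrite("pics/"+name,c["color"][...,::-1])
E
python3 - <<'E'
from h import *
import pickle
print(telemetry.state())
D={}
for n in ("scene","side","wrist"):
    c=capture(n); D[n]=c; save(c,f"a_{n}.png"); R=np.array(c["R"]); print(n,c["vertical_fov"],-R.T@np.array(c["t"]),R[2])
pickle.dump(D,open("a.pkl","wb"))
cv2.imwrite("pics/a_all.png",np.hstack([cv2.imread("pics/a_scene.png"),cv2.imread("pics/a_side.png")])[:, :, :] if 0 else cv2.imread("pics/a_scene.png"))
E
```

```text
pics
{'clock': 0.0, 'joint_positions': array([ 9.06883298e-01,  1.59064500e-01,  1.59825534e+00, -2.56085526e-05,
        1.38615964e+00, -2.10091274e-01]), 'qvel': array([ 1.26919397e-03,  2.16435331e-04, -6.11266257e-05, -5.24194983e-04,
        8.35065053e-04,  8.93672455e-06]), 'joint_torque': array([-1.16734023e-03, -3.95999694e+01, -3.31427586e+01, -3.11990725e-04,
        8.26755655e-03, -2.38135724e-07]), 'tcp_pos': array([0.2517257 , 0.51630388, 0.23029663]), 'tcp_rot': array([-3.87873674e-04,  2.24966264e-01,  9.74366097e-01, -8.60079762e-04]), 'ft_force': array([-0.47854787, -0.53377515,  0.10479933]), 'moment': array([ 0.01742347, -0.03072877, -0.03297954]), 'grip_force': 0.0, 'gripper_width': 0.08549512559983576}
scene 48.068610012383054 [1.80781491 0.39035251 0.96526793] [-0.80887071 -0.27461222 -0.51991952]
side 49.540519881620654 [-0.05551532 -0.57643688  1.0273463 ] [ 0.52697294  0.47834808 -0.70248319]
wrist 70.6115118275327 [0.18336531 0.55089154 0.37373836] [ 0.26738025 -0.13214396 -0.95448718]
```

View pics/a_scene.png

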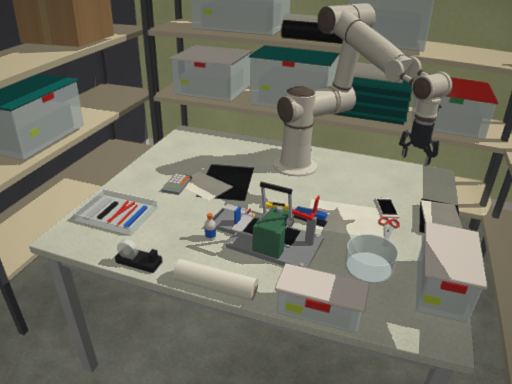

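View pics/a_side.png

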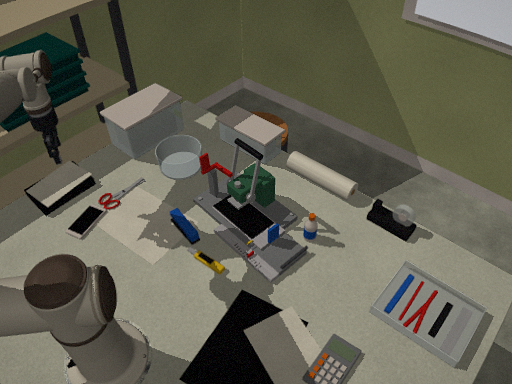

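The scene view looks at the press from behind. The side view shows its front: the lever bar at (248,149), red catch at (207,163), blue plate at (273,233), knife at (208,260) and stapler at (185,225). Next I'll crop and measure.

```bash
python3 - <<'E'
from h import *
import pickle
D=pickle.load(open("a.pkl","rb")); c=D["side"]
im=c["color"][130:285,170:330]; cv2.imwrite("pics/a_crop.png",cv2.resize(im,(800,775),interpolation=cv2.INTER_CUBIC)[:600*1+175:,:,::-1][:, :] if 0 else cv2.resize(im,(619,600),interpolation=cv2.INTER_CUBIC)[...,::-1])
for n in ("side","scene"):
    c=D[n]; W=cloud(c); hsv=cv2.cvtColor(c["color"],cv2.COLOR_RGB2HSV)
    roi=(W[...,0]>.35)&(W[...,0]<.95)&(W[...,1]>-.35)&(W[...,1]<.4)&(W[...,2]>.008)
    for col,lo,hi in (("red",(0,150,90),(6,255,255)),("red2",(173,150,90),(180,255,255)),("yel",(20,140,120),(35,255,255)),("blue",(105,140,60),(125,255,255)),("green",(60,80,20),(95,255,255))):
        m=(cv2.inRange(hsv,lo,hi)>0)&roi
        k,l,s,ce=cv2.connectedComponentsWithStats(m.astype(np.uint8),connectivity=8)
        for i in range(1,k):
            if s[i,4]>5:
                P=W[l==i]; print(n,col,s[i],ce[i].round(1),"min",np.percentile(P,3,axis=0).round(3),"med",np.median(P,0).round(3),"max",np.percentile(P,97,axis=0).round(3))
E
```

```text
side red [199 153   8   6  17] [202.5 155.6] min [0.559 0.205 0.197] med [0.572 0.208 0.199] max [0.586 0.212 0.202]
side red [201 163  31  14 111] [217.4 169. ] min [0.558 0.126 0.139] med [0.604 0.182 0.147] max [0.616 0.208 0.157]
side red [247 251   7   7  15] [249.5 253.9] min [ 0.471 -0.067  0.021] med [ 0.478 -0.065  0.029] max [ 0.494 -0.063  0.031]
side yel [247 240   5   5   9] [249.2 241.6] min [ 0.504 -0.038  0.029] med [ 0.514 -0.035  0.031] max [ 0.521 -0.033  0.033]
side yel [194 253  15  13  54] [200.1 258.6] min [0.374 0.011 0.01 ] med [0.377 0.041 0.016] max [0.385 0.065 0.021]
side yel [214 261  10  11  49] [218.4 265.8] min [ 0.385 -0.033  0.013] med [ 0.395 -0.022  0.017] max [ 0.403 -0.     0.021]
side blue [170 208  29  34 358] [184.4 224.5] min [0.405 0.107 0.019] med [0.424 0.155 0.043] max [0.444 0.224 0.051]
side blue [268 223  11  21 158] [273. 233.] min [ 0.549 -0.087  0.029] med [ 0.566 -0.084  0.062] max [ 0.587 -0.076  0.087]
side blue [304 229  12  10  79] [309.1 234.3] min [ 0.645 -0.17   0.018] med [ 0.65  -0.159  0.033] max [ 0.664 -0.139  0.05 ]
s
[... 760 characters left out ...]
.2 206.9] min [0.381 0.049 0.01 ] med [0.396 0.059 0.017] max [0.401 0.066 0.021]
scene blue [234 207   7  17  71] [237.  214.8] min [ 0.557 -0.084  0.034] med [ 0.576 -0.079  0.062] max [ 0.59  -0.076  0.087]
scene blue [297 207  15   7  52] [304.1 209.8] min [0.415 0.115 0.039] med [0.428 0.141 0.044] max [0.44  0.168 0.05 ]
scene blue [316 212  11   8  68] [320.9 215.2] min [0.428 0.193 0.03 ] med [0.445 0.211 0.047] max [0.452 0.228 0.053]
scene blue [206 229  10   9  60] [210.2 233.3] min [ 0.668 -0.157  0.018] med [ 0.682 -0.141  0.033] max [ 0.689 -0.13   0.047]
scene green [ 253  208   35   50 1254] [269.9 233.5] min [0.605 0.03  0.029] med [0.705 0.083 0.109] max [0.715 0.125 0.133]
```

View pics/a_crop.png

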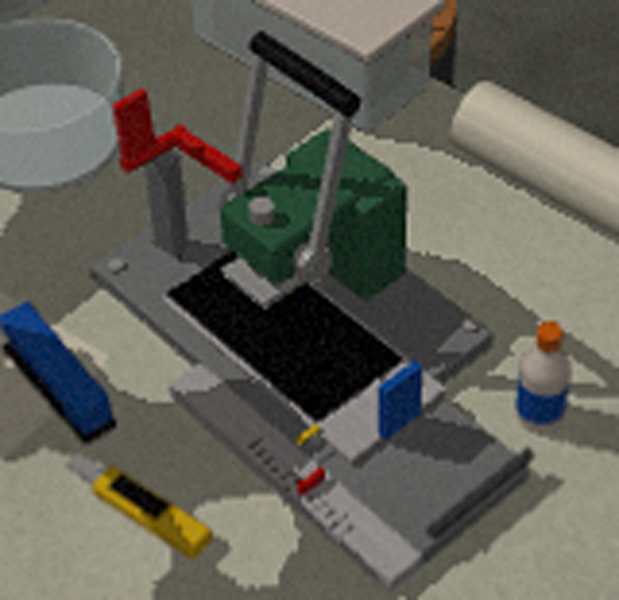

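The crop is clear. The pointer at (309,434) stands short of the red marker at (311,480), the catch is closed with its tab at (132,125), and the bar spans (262,40)–(348,100). Now I'll get the yaw and precise points.

```bash
cat > m.py <<'E'
from h import *
def fitline(P):
    vx,vy,x,y=cv2.fitLine(P.astype(np.float32),cv2.DIST_HUBER,0,.001,.001).ravel(); return np.arctan2(vy,vx),(x,y)
E
python3 - <<'E'
from m import *
import pickle
D=pickle.load(open("a.pkl","rb")); G=[]
for n in ("side","scene"):
    c=D[n]; W=cloud(c); hsv=cv2.cvtColor(c["color"],cv2.COLOR_RGB2HSV); col=c["color"].max(-1)
    roi=(W[...,0]>.4)&(W[...,0]<.8)&(W[...,1]>-.3)&(W[...,1]<.35)
    b=roi&(W[...,2]>.225)&(W[...,2]<.27)&(col<70)&(np.hypot(W[...,0]-.62,W[...,1]-.09)<.12)
    P=W[b]; a,p=fitline(P[:,:2]); d=np.array([np.cos(a),np.sin(a)]); s=(P[:,:2]-p)@d
    print(n,"bar n",b.sum(),"yaw",np.pi/2-a if a>0 else -np.pi/2-a,"ends",(p+d*s.min()).round(3),(p+d*s.max()).round(3),"z",np.percentile(P[:,2],[3,50,97]).round(3),"xy med",np.median(P,0).round(3))
    g=roi&(cv2.inRange(hsv,(60,80,20),(95,255,255))>0)&(W[...,2]>.03)
    G.append(W[g])
    t=g&(W[...,2]>.124)
    print(" green top rect",[np.round(q,3) for q in cv2.minAreaRect(W[t][:,:2].astype(np.float32))])
    # base top
    bt=roi&(W[...,2]>.014)&(W[...,2]<.026)&(hsv[...,1]<60)
    k,l,s,_=cv2.connectedComponentsWithStats(bt.astype(np.uint8)); 
    i=1+s[1:,4].argmax(); print(" base",s[i],[np.round(q,3) for q in cv2.minAreaRect(W[l==i][:,:2].astype(np.float32))])
    bl=roi&(cv2.inRange(hsv,(105,140,60),(125,255,255))>0)&(np.hypot(W[...,0]-.57,W[...,1]+.08)<.05)
    a,p=fitline(W[bl][:,:2]); print(" blue plate yaw",a, p)
    r=roi&(W[...,2]>.15)&((cv2.inRange(hsv,(0,150,60),(6,255,255))|cv2.inRange(hsv,(173,150,60),(180,255,255)))>0)&(W[...,1]>.15)
    P=W[r]; print(" tab",r.sum(),np.percentile(P,[3,50,97],axis=0).round(3).tolist()); top=P[P[:,2]>P[:,2].max()-.008]; print("  top",top.mean(0).round(4))
g=np.vstack(G); print("green all",[np.round(q,3) for q in cv2.minAreaRect(g[:,:2].astype(np.float32))])
E
```

```text
side bar n 211 yaw 0.0808959 ends [0.635 0.025] [0.644 0.137] z [0.233 0.256 0.261] xy med [0.64  0.075 0.256]
 green top rect [array([0.642, 0.077]), array([0.1  , 0.135]), np.float64(85.916)]
 base [ 193  177  115  104 2715] [array([0.561, 0.032]), array([0.427, 0.177]), np.float64(80.032)]
 blue plate yaw -0.117030464 (np.float32(0.5686879), np.float32(-0.08445675))
 tab 133 [[0.559, 0.159, 0.15], [0.573, 0.204, 0.177], [0.608, 0.21, 0.201]]
  top [0.5725 0.2074 0.1982]
scene bar n 141 yaw 0.100800276 ends [0.644 0.027] [0.655 0.133] z [0.247 0.255 0.26 ] xy med [0.649 0.083 0.255]
 green top rect [array([0.649, 0.08 ]), array([0.098, 0.132]), np.float64(84.154)]
 base [ 214  204  110   64 1737] [array([0.605, 0.025]), array([0.435, 0.232]), np.float64(78.454)]
 blue plate yaw -0.15167007 (np.float32(0.5774935), np.float32(-0.07931649))
 tab 50 [[0.568, 0.154, 0.15], [0.587, 0.207, 0.168], [0.617, 0.21, 0.202]]
  top [0.5785 0.2088 0.2   ]
green all [array([0.632, 0.059]), array([0.18 , 0.131]), np.float64(4.527)]
```

```bash
R='[{"dx":-0.47,"dy":-0.7},{"dx":-0.47,"dy":-0.7},{"dx":-0.47,"dy":-0.7},{"dx":-0.47,"dy":-0.7},{"dx":-0.47,"dy":-0.7}]' ; unset R
python3 -m handwheel '[{"az":-0.67,"dz":-0.25},{"az":-0.67,"dz":-0.25},{"az":-0.67,"dz":-0.25},{"az":-0.67,"dz":-0.25},{"az":-0.67,"dz":-0.25}]' 55 40
python3 -m handwheel '[{"dx":-0.47,"dy":-0.7},{"dx":-0.47,"dy":-0.7},{"dx":-0.47,"dy":-0.7},{"dx":-0.47,"dy":-0.7},{"dx":-0.47,"dy":-0.7}]'
python3 -m handwheel '[{"dx":-0.47,"dy":-0.7},{"dx":-0.47,"dy":-0.7},{"dx":-0.47,"dy":-0.7},{"dx":-0.47,"dy":-0.7},{"dx":-0.47,"dy":-0.7}]'
python3 -m handwheel '[{"dx":-0.47,"dy":-0.7},{"dx":-0.47,"dy":-0.7},{"dx":-0.47,"dy":-0.7},{"dx":-0.47,"dy":-0.7},{"dx":-0.47,"dy":-0.7}]'
cat >> m.py <<'E'
from scipy.spatial.transform import Rotation as Rot
def Rt():
    s=telemetry.state(); return s,Rot.from_quat(np.roll(s["tcp_rot"],-1)).as_matrix()
def togo(X):
    """units along the tool axes from the TCP to world point X"""
    s,R=Rt(); print("tcp",s["tcp_pos"].round(4),"yaw y",np.degrees(np.arctan2(R[1,1],R[0,1])).round(2),"z",R[:,2].round(3),"F",s["ft_force"].round(1),"w",round(s["gripper_width"],4),"grip",s["grip_force"],"t",s["clock"]); print("togo",(R.T@(np.array(X)-s["tcp_pos"])/.04).round(2))
E
python3 -c "
from m import *
togo([.573,-.082,.2])"
```

```text
tcp [0.2518 0.5164 0.2306] yaw y 64.0 z [-0.001 -0.001 -1.   ] F [-0.3  0.5 -0.3] w 0.0857 grip 0.0 t 0.15
togo [-13.78  -9.93   0.77]invalid input
invalid input
invalid input
invalid input
```

```bash
python3 -m handwheel '[{"dx":0,"dy":0,"dz":-0.25,"ax":0,"ay":0,"az":-0.67},{"dx":0,"dy":0,"dz":-0.25,"ax":0,"ay":0,"az":-0.67},{"dx":0,"dy":0,"dz":-0.25,"ax":0,"ay":0,"az":-0.67},{"dx":0,"dy":0,"dz":-0.25,"ax":0,"ay":0,"az":-0.67},{"dx":0,"dy":0,"dz":-0.25,"ax":0,"ay":0,"az":-0.67}]' 55 40
```

```text
clock: 0.57
tcp_pos: [0.2519, 0.5166, 0.2813]
tcp_rot: [-0.0, 0.05, 0.999, -0.0]
ft_force: [0.2, 0.1, 0.3]
gripper_width: 0.0551
grip_force: 0.0
```

All six keys are required, so I'll include them from now on.

```bash
python3 -m handwheel '[{"dx":-0.47,"dy":-0.7,"dz":0,"ax":0,"ay":0,"az":0},{"dx":-0.47,"dy":-0.7,"dz":0,"ax":0,"ay":0,"az":0},{"dx":-0.47,"dy":-0.7,"dz":0,"ax":0,"ay":0,"az":0},{"dx":-0.47,"dy":-0.7,"dz":0,"ax":0,"ay":0,"az":0},{"dx":-0.47,"dy":-0.7,"dz":0,"ax":0,"ay":0,"az":0}]'
python3 -m handwheel '[{"dx":-0.47,"dy":-0.7,"dz":0,"ax":0,"ay":0,"az":0},{"dx":-0.47,"dy":-0.7,"dz":0,"ax":0,"ay":0,"az":0},{"dx":-0.47,"dy":-0.7,"dz":0,"ax":0,"ay":0,"az":0},{"dx":-0.47,"dy":-0.7,"dz":0,"ax":0,"ay":0,"az":0},{"dx":-0.47,"dy":-0.7,"dz":0,"ax":0,"ay":0,"az":0}]' >/dev/null
python3 -m handwheel '[{"dx":-0.47,"dy":-0.7,"dz":0,"ax":0,"ay":0,"az":0},{"dx":-0.47,"dy":-0.7,"dz":0,"ax":0,"ay":0,"az":0},{"dx":-0.47,"dy":-0.7,"dz":0,"ax":0,"ay":0,"az":0},{"dx":-0.47,"dy":-0.7,"dz":0,"ax":0,"ay":0,"az":0},{"dx":-0.47,"dy":-0.7,"dz":0,"ax":0,"ay":0,"az":0}]' >/dev/null
python3 -m handwheel '[{"dx":-0.47,"dy":-0.7,"dz":0,"ax":0,"ay":0,"az":0},{"dx":-0.47,"dy":-0.7,"dz":0,"ax":0,"ay":0,"az":0},{"dx":-0.47,"dy":-0.7,"dz":0,"ax":0,"ay":0,"az":0},{"dx":-0.47,"dy":-0.7,"dz":0,"ax":0,"ay":0,"az":0},{"dx":0,"dy":0,"dz":0,"ax":0,"ay":0,"az":0}]'
python3 - <<'E'
from m import *
import pickle
c=capture("wrist"); pickle.dump(c,open("w1.pkl","wb")); save(c,"w1.png")
togo([.573,-.082,.2])
E
```

```text
clock: 0.98
tcp_pos: [0.3314, 0.3664, 0.281]
tcp_rot: [-0.0, 0.051, 0.999, -0.0]
ft_force: [0.5, -0.2, -0.9]
gripper_width: 0.0548
grip_force: 0.0
clock: 2.23
tcp_pos: [0.5541, -0.0541, 0.2804]
tcp_rot: [-0.0, 0.054, 0.999, -0.001]
ft_force: [-0.2, -0.5, 0.2]
gripper_width: 0.0549
grip_force: 0.0
tcp [ 0.5531 -0.0516  0.2804] yaw y 83.88 z [-0.001  0.    -1.   ] F [ 0.7 -0.6 -0.4] w 0.0552 grip 0.0 t 2.2833
togo [-0.58 -0.7   2.01]
```

View pics/w1.png

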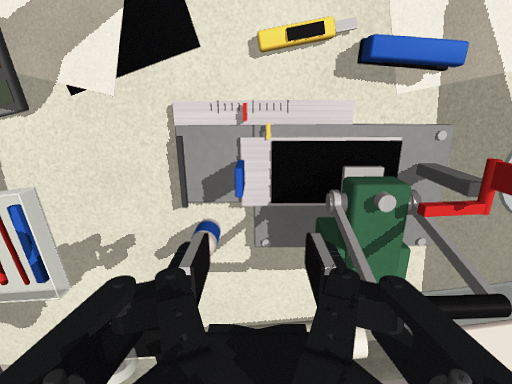

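The wrist view shows the red marker at (245,112), yellow pointer at (268,131), blue plate at (240,180), catch tab at (497,185) and the lever bar near (480,303). Next come the yaw from the long bed edges, and the pointer-to-marker distance.

```bash
cat >> m.py <<'E'
def mask(c,lo,hi): return cv2.inRange(cv2.cvtColor(c["color"],cv2.COLOR_RGB2HSV),lo,hi)>0
RED=((0,150,90),(8,255,255)); YEL=((20,140,120),(35,255,255)); BLU=((105,140,60),(125,255,255))
def axes(psi): return np.array([[np.cos(psi),np.sin(psi)],[-np.sin(psi),np.cos(psi)]])
def measure(c,psi,pg,mg):
    W=cloud(c); A=axes(psi); out={}
    for n,col,g,z in (("pointer",YEL,pg,.031),("marker",RED,mg,.030)):
        m=mask(c,*col)&(np.hypot(W[...,0]-g[0],W[...,1]-g[1])<.025)&(W[...,2]>z-.005)
        v,u=np.nonzero(m); P=ray(c,np.c_[u,v],z); y=P[:,:2]@A[1]
        out[n]=(P.mean(0),(y.min()+y.max())/2,y.max()-y.min(),len(u))
        print(n,P.mean(0).round(4),"n",len(u),"y mid",out[n][1].round(4),"mean",y.mean().round(4),"w",out[n][2].round(4))
    print("gap",out["pointer"][1]-out["marker"][1], "gap mean",((out["pointer"][0]-out["marker"][0])[:2]@A[1]).round(4))
E
python3 - <<'E'
from m import *
import pickle
c=pickle.load(open("w1.pkl","rb")); W=cloud(c)
g=cv2.cvtColor(c["color"],cv2.COLOR_RGB2GRAY)
# long edges: from segments near image horizontal in the press area
L=cv2.createLineSegmentDetector().detect(g)[0].reshape(-1,4)
for l in L:
    n=np.hypot(l[2]-l[0],l[3]-l[1])
    if n>45 and 170<min(l[0],l[2]) and max(l[0],l[2])<455 and 95<l[1]<250:
        z=np.nanmedian([W[int(t*l[3]+(1-t)*l[1]),int(t*l[2]+(1-t)*l[0]),2] for t in np.linspace(.1,.9,20)])
        P=ray(c,l.reshape(2,2),z); d=P[1]-P[0]; a=np.arctan2(d[1],d[0]); print(l.round(0),n.round(0),"z",z.round(3),"ang mod90",(np.degrees(a)%90).round(2),P[:,:2].round(3).tolist())
m=mask(c,*BLU)&(np.hypot(W[...,0]-.57,W[...,1]+.08)<.05)&(W[...,2]>.075)
v,u=np.nonzero(m); P=ray(c,np.c_[u,v],.085); print("plate top",len(u),P.mean(0), [np.round(q,4) for q in cv2.minAreaRect(P[:,:2].astype(np.float32))])
for psi in (-.08,-.1,-.12): measure(c,psi,(.514,-.035),(.482,-.065))
print("tab",(lambda P:np.percentile(P,[3,50,97],axis=0).round(3))(W[mask(c,*RED)&(W[...,2]>.16)]))
E
```

```text
[272. 140. 403. 140.] 131.0 z 0.028 ang mod90 84.06 [[0.526, -0.029], [0.546, 0.162]]
[270. 203. 271. 142.] 61.0 z 0.028 ang mod90 84.1 [[0.622, -0.041], [0.528, -0.031]]
[245. 161. 242. 206.] 45.0 z 0.048 ang mod90 79.62 [[0.547, -0.07], [0.614, -0.082]]
[272. 123. 434. 123.] 163.0 z 0.01 ang mod90 84.29 [[0.503, -0.026], [0.528, 0.219]]
[243. 205. 323. 205.] 80.0 z 0.021 ang mod90 83.65 [[0.623, -0.083], [0.637, 0.043]]
[324. 202. 272. 202.] 53.0 z 0.03 ang mod90 83.87 [[0.629, 0.043], [0.62, -0.038]]
[182. 136. 188. 201.] 65.0 z 0.024 ang mod90 84.01 [[0.505, -0.158], [0.605, -0.168]]
[174. 125. 234. 124.] 60.0 z 0.019 ang mod90 83.99 [[0.488, -0.168], [0.498, -0.08]]
[181. 204. 174. 128.] 77.0 z 0.0 ang mod90 84.13 [[0.618, -0.188], [0.494, -0.175]]
[401. 136. 272. 137.] 129.0 z 0.021 ang mod90 84.1 [[0.541, 0.162], [0.521, -0.028]]
[303. 247. 254. 247.] 49.0 z 0.02 ang mod90 84.36 [[0.707, 0.007], [0.699, -0.074]]
[363. 248. 402. 219.] 49.0 z 0.131 ang mod90 34.49 [[0.654, 0.065], [0.622, 0.112]]
[406. 184. 358. 184.] 47.0 z 0.126 ang mod90 84.11 [[0.58, 0.116], [0.574, 0.061]]
plate top 218 [ 0.56666961 -0.07915541  0.085     ] [array([ 0.5666, -0.079 ]), array([0.0091, 0.0403]), np.float64(82.754)]
pointer [ 0.5117 -0.0334  0.031 ] n 45 y mid 0.0071 mean 0.0076 w 0.0046
marker [ 0.4819 -0.0634  0.03  ] n 57 y mid -0.0246 mean -0.0247 w 0.0044
gap 0.03176019024648805 gap mean 0.0324
pointer [ 0.5117 -0.0334  0.031 ] n 45 y mid 0.0174 mean 0.0179 w 0.0043
marker [ 0.4819 -0.0634  0.03  ] n 57 y mid -0.0148 mean -0.015 w 0.0043
gap 0.03221919543978595 gap mean 0.0329
pointer [ 0.5117 -0.0334  0.031 ] n 45 y mid 0.0277 mean 0.0281 w 0.0044
marker [ 0.4819 -0.0634  0.03  ] n 57 y mid -0.005 mean -0.0053 w 0.0042
gap 0.03273146528675528 gap mean 0.0334
tab [[0.559 0.2   0.16 ]
 [0.576 0.202 0.164]
 [0.586 0.205 0.171]]
```

```bash
python3 -m handwheel '[{"dx":-0.24,"dy":-0.34,"dz":0,"ax":0,"ay":0,"az":0},{"dx":-0.23,"dy":-0.33,"dz":0,"ax":0,"ay":0,"az":0},{"dx":0,"dy":0,"dz":0.8,"ax":0,"ay":0,"az":0},{"dx":0,"dy":0,"dz":0.8,"ax":0,"ay":0,"az":0},{"dx":0,"dy":0,"dz":0.8,"ax":0,"ay":0,"az":0}]'
python3 -m handwheel '[{"dx":0,"dy":0,"dz":0.8,"ax":0,"ay":0,"az":0},{"dx":0,"dy":0,"dz":0.8,"ax":0,"ay":0,"az":0},{"dx":0,"dy":0,"dz":0.8,"ax":0,"ay":0,"az":0},{"dx":0,"dy":0,"dz":0.5,"ax":0,"ay":0,"az":0},{"dx":0,"dy":0,"dz":0,"ax":0,"ay":0,"az":0}]'
python3 - <<'E'
from m import *
import pickle
togo([.569,-.080,.051])
c=capture("wrist"); pickle.dump(c,open("w2.pkl","wb")); save(c,"w2.png"); W=cloud(c)
m=mask(c,*BLU)&(W[...,2]>.06)&(W[...,2]<.1)&(np.hypot(W[...,0]-.57,W[...,1]+.08)<.05); P=W[m]; print(m.sum(),np.median(P,0))
measure(c,-.1038,(.514,-.035),(.482,-.065))
E
```

```text
clock: 2.7
tcp_pos: [0.5686, -0.0769, 0.1846]
tcp_rot: [0.001, 0.051, 0.999, -0.0]
ft_force: [0.3, -0.2, -1.2]
gripper_width: 0.0552
grip_force: 0.0
clock: 3.12
tcp_pos: [0.5641, -0.0751, 0.0639]
tcp_rot: [-0.005, 0.051, 0.999, 0.002]
ft_force: [-0.9, 0.7, -0.1]
gripper_width: 0.0552
grip_force: 0.0
tcp [ 0.5641 -0.0751  0.0639] yaw y 84.15 z [-0.01   0.004 -1.   ] F [-0.9  0.7 -0.1] w 0.0552 grip 0.0 t 3.1167
togo [-0.14 -0.11  0.32]
1453 [ 0.56128642 -0.07911305  0.08524754]
pointer [ 0.5112 -0.0337  0.031 ] n 267 y mid 0.0194 mean 0.0195 w 0.0053
marker [ 0.4816 -0.0637  0.03  ] n 280 y mid -0.0134 mean -0.0135 w 0.0038
gap 0.032838340835607396 gap mean 0.0329
```

View pics/w2.png

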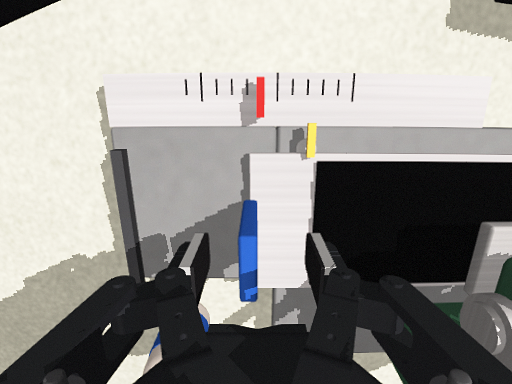

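The plate (250,250) sits between the two fingers, with the pointer at (311,140) and marker at (261,97). The gap is 32.8 mm. Next: lower the last bit and grip.

```bash
python3 -m handwheel '[{"dx":-0.14,"dy":-0.11,"dz":0.15,"ax":0,"ay":0,"az":0},{"dx":0,"dy":0,"dz":0.15,"ax":0,"ay":0,"az":0},{"dx":0,"dy":0,"dz":0,"ax":0,"ay":0,"az":0},{"dx":0,"dy":0,"dz":0,"ax":0,"ay":0,"az":0},{"dx":0,"dy":0,"dz":0,"ax":0,"ay":0,"az":0}]'
python3 -m handwheel '[{"dx":0,"dy":0,"dz":0,"ax":0,"ay":0,"az":0},{"dx":0,"dy":0,"dz":0,"ax":0,"ay":0,"az":0},{"dx":0,"dy":0,"dz":0,"ax":0,"ay":0,"az":0},{"dx":0,"dy":0,"dz":0,"ax":0,"ay":0,"az":0},{"dx":0,"dy":0,"dz":0,"ax":0,"ay":0,"az":0}]' 3 50
python3 -m handwheel '[{"dx":0,"dy":0,"dz":0,"ax":0,"ay":0,"az":0},{"dx":0,"dy":0,"dz":0,"ax":0,"ay":0,"az":0},{"dx":0,"dy":0,"dz":0,"ax":0,"ay":0,"az":0},{"dx":0,"dy":0,"dz":0,"ax":0,"ay":0,"az":0},{"dx":0,"dy":0,"dz":0,"ax":0,"ay":0,"az":0}]'
python3 - <<'E'
from m import *
c=capture("wrist")
measure(c,-.1038,(.514,-.035),(.482,-.065)); togo([.569,-.080,.051])
E
```

```text
clock: 3.58
tcp_pos: [0.5743, -0.0828, 0.0582]
tcp_rot: [0.001, 0.051, 0.999, -0.0]
ft_force: [-0.2, 0.8, -0.7]
gripper_width: 0.0549
grip_force: 0.0
clock: 4.0
tcp_pos: [0.5739, -0.0823, 0.0576]
tcp_rot: [0.0, 0.051, 0.999, 0.0]
ft_force: [-0.3, 2.0, 2.1]
gripper_width: 0.0089
grip_force: 51.8
clock: 4.42
tcp_pos: [0.5739, -0.0823, 0.0576]
tcp_rot: [0.0, 0.051, 0.999, 0.0]
ft_force: [-1.6, 4.9, 5.8]
gripper_width: 0.0092
grip_force: 52.1
pointer [ 0.5115 -0.0349  0.031 ] n 315 y mid 0.0183 mean 0.0183 w 0.0055
marker [ 0.4817 -0.0638  0.03  ] n 347 y mid -0.0134 mean -0.0135 w 0.0046
gap 0.031680852783711494 gap mean 0.0318
tcp [ 0.5739 -0.0823  0.0576] yaw y 84.1 z [ 0.  0. -1.] F [-1.6  3.9  4.8] w 0.009 grip 52.09100961685181 t 4.4667
togo [0.13 0.05 0.16]
```

```bash
python3 -m handwheel '[{"dx":0,"dy":-0.19,"dz":0,"ax":0,"ay":0,"az":0},{"dx":0,"dy":-0.19,"dz":0,"ax":0,"ay":0,"az":0},{"dx":0,"dy":-0.19,"dz":0,"ax":0,"ay":0,"az":0},{"dx":0,"dy":-0.19,"dz":0,"ax":0,"ay":0,"az":0},{"dx":0,"dy":0,"dz":0,"ax":0,"ay":0,"az":0}]'
python3 -m handwheel '[{"dx":0,"dy":0,"dz":0,"ax":0,"ay":0,"az":0},{"dx":0,"dy":0,"dz":0,"ax":0,"ay":0,"az":0},{"dx":0,"dy":0,"dz":0,"ax":0,"ay":0,"az":0},{"dx":0,"dy":0,"dz":0,"ax":0,"ay":0,"az":0},{"dx":0,"dy":0,"dz":0,"ax":0,"ay":0,"az":0}]'
python3 - <<'E'
from m import *
c=capture("wrist"); save(c,"w3.png")
measure(c,-.1038,(.510,-.065),(.482,-.065)); togo([.569,-.080,.051])
c=capture("side");measure(c,-.1038,(.510,-.065),(.482,-.065))
E
```

```text
clock: 4.88
tcp_pos: [0.5707, -0.1133, 0.0576]
tcp_rot: [0.0, 0.052, 0.999, 0.0]
ft_force: [-0.9, 2.9, 4.3]
gripper_width: 0.0092
grip_force: 52.2
clock: 5.3
tcp_pos: [0.5707, -0.1133, 0.0576]
tcp_rot: [0.0, 0.051, 0.999, -0.0]
ft_force: [-1.1, 1.2, 4.6]
gripper_width: 0.0092
grip_force: 52.2
pointer [ 0.5082 -0.0658  0.031 ] n 313 y mid -0.0128 mean -0.0128 w 0.0055
marker [ 0.4818 -0.0642  0.03  ] n 417 y mid -0.014 mean -0.0139 w 0.0063
gap 0.001214946442668374 gap mean 0.0011
tcp [ 0.5707 -0.1133  0.0576] yaw y 84.1 z [ 0.    -0.001 -1.   ] F [-1.6  1.3  5.3] w 0.0089 grip 52.15819716453552 t 5.35
togo [0.13 0.82 0.16]
pointer [ 0.509 -0.067  0.031] n 11 y mid -0.0139 mean -0.0139 w 0.0048
marker [ 0.4827 -0.0657  0.03  ] n 12 y mid -0.0155 mean -0.0154 w 0.0048
gap 0.001586806383464645 gap mean 0.0015
```

```bash
python3 -m handwheel '[{"dx":0,"dy":-0.03,"dz":0,"ax":0,"ay":0,"az":0},{"dx":0,"dy":0,"dz":0,"ax":0,"ay":0,"az":0},{"dx":0,"dy":0,"dz":0,"ax":0,"ay":0,"az":0},{"dx":0,"dy":0,"dz":0,"ax":0,"ay":0,"az":0},{"dx":0,"dy":0,"dz":0,"ax":0,"ay":0,"az":0}]'
python3 - <<'E'
from m import *
c=capture("wrist"); save(c,"w4.png")
measure(c,-.1038,(.510,-.065),(.482,-.065)); togo([.569,-.080,.051])
E
```

```text
clock: 5.82
tcp_pos: [0.5707, -0.1135, 0.0576]
tcp_rot: [0.0, 0.051, 0.999, 0.0]
ft_force: [-1.1, 5.3, 6.7]
gripper_width: 0.0095
grip_force: 52.3
pointer [ 0.5082 -0.066   0.031 ] n 316 y mid -0.013 mean -0.013 w 0.0055
marker [ 0.4817 -0.0642  0.03  ] n 424 y mid -0.014 mean -0.0139 w 0.0062
gap 0.0009695171958416099 gap mean 0.0009
tcp [ 0.5707 -0.1135  0.0576] yaw y 84.1 z [ 0.     0.001 -1.   ] F [-0.4  5.2  5.1] w 0.0091 grip 52.250996232032776 t 5.8667
togo [0.13 0.83 0.17]
```

View pics/w4.png

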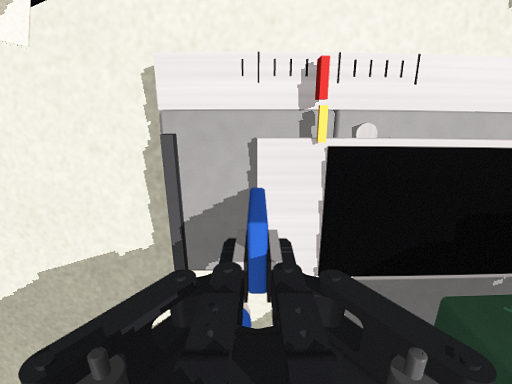

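The pointer (323,125) is nearly below the marker (323,78). By their +y edges about 0.6 mm remains, so I'll nudge once more, release and check.

```bash
python3 -m handwheel '[{"dx":0,"dy":-0.02,"dz":0,"ax":0,"ay":0,"az":0},{"dx":0,"dy":0,"dz":0,"ax":0,"ay":0,"az":0},{"dx":0,"dy":0,"dz":0,"ax":0,"ay":0,"az":0},{"dx":0,"dy":0,"dz":0,"ax":0,"ay":0,"az":0},{"dx":0,"dy":0,"dz":0,"ax":0,"ay":0,"az":0}]'
python3 -c "
from m import *
c=capture('wrist')
measure(c,-.1038,(.510,-.065),(.482,-.065))"
python3 -m handwheel '[{"dx":0,"dy":0,"dz":0,"ax":0,"ay":0,"az":0},{"dx":0,"dy":0,"dz":0,"ax":0,"ay":0,"az":0},{"dx":0,"dy":0,"dz":0,"ax":0,"ay":0,"az":0},{"dx":0,"dy":0,"dz":0,"ax":0,"ay":0,"az":0},{"dx":0,"dy":0,"dz":0,"ax":0,"ay":0,"az":0}]' 55
python3 -c "
from m import *
c=capture('wrist')
measure(c,-.1038,(.510,-.065),(.482,-.065))
c=capture('side');measure(c,-.1038,(.510,-.065),(.482,-.065))"
```

```text
clock: 6.28
tcp_pos: [0.5707, -0.114, 0.0576]
tcp_rot: [0.0, 0.051, 0.999, 0.001]
ft_force: [-0.6, 6.3, 6.0]
gripper_width: 0.0094
grip_force: 52.3
pointer [ 0.5081 -0.0665  0.031 ] n 318 y mid -0.0135 mean -0.0135 w 0.0056
marker [ 0.4818 -0.0642  0.03  ] n 425 y mid -0.014 mean -0.014 w 0.006
gap 0.0004676703005267388 gap mean 0.0005
clock: 6.75
tcp_pos: [0.5703, -0.1152, 0.0571]
tcp_rot: [-0.0, 0.052, 0.999, -0.0]
ft_force: [-1.1, -0.5, 0.1]
gripper_width: 0.0552
grip_force: 0.0
pointer [ 0.5082 -0.0665  0.031 ] n 318 y mid -0.0135 mean -0.0135 w 0.0055
marker [ 0.4818 -0.0642  0.03  ] n 431 y mid -0.0139 mean -0.0139 w 0.0061
gap 0.0004622340209448593 gap mean 0.0004
pointer [ 0.5092 -0.0677  0.031 ] n 12 y mid -0.0146 mean -0.0146 w 0.0049
marker [ 0.4826 -0.0661  0.03  ] n 12 y mid -0.0155 mean -0.0158 w 0.0048
gap 0.000927045727874316 gap mean 0.0012
```

The carriage is released on the mark, to within about 0.5 mm. Next: go up, turn 90° and move to the catch.

```bash
python3 -m handwheel '[{"dx":0,"dy":0,"dz":-0.6,"ax":0,"ay":0,"az":0},{"dx":0,"dy":0,"dz":-1,"ax":0,"ay":0,"az":0},{"dx":0,"dy":0,"dz":-1,"ax":0,"ay":0,"az":0},{"dx":0,"dy":0,"dz":-1,"ax":0,"ay":0,"az":0},{"dx":0,"dy":0,"dz":-1,"ax":0,"ay":0,"az":0}]' >/dev/null
python3 -m handwheel '[{"dx":0,"dy":0,"dz":-1,"ax":0,"ay":0,"az":0},{"dx":0,"dy":0,"dz":-0.6,"ax":0,"ay":0,"az":1},{"dx":0,"dy":0,"dz":0,"ax":0,"ay":0,"az":1},{"dx":0,"dy":0,"dz":0,"ax":0,"ay":0,"az":1},{"dx":0,"dy":0,"dz":0,"ax":0,"ay":0,"az":1}]' 0
python3 -m handwheel '[{"dx":0,"dy":0,"dz":0,"ax":0,"ay":0,"az":1},{"dx":0,"dy":0,"dz":0,"ax":0,"ay":0,"az":1},{"dx":0,"dy":0,"dz":0,"ax":0,"ay":0,"az":1},{"dx":0,"dy":0,"dz":0,"ax":0,"ay":0,"az":1},{"dx":0,"dy":0,"dz":0,"ax":0,"ay":0,"az":1}]' >/dev/null
python3 -m handwheel '[{"dx":0,"dy":0,"dz":0,"ax":0,"ay":0,"az":1},{"dx":0,"dy":0,"dz":0,"ax":0,"ay":0,"az":1},{"dx":0,"dy":0,"dz":0,"ax":0,"ay":0,"az":1},{"dx":0,"dy":0,"dz":0,"ax":0,"ay":0,"az":1},{"dx":0,"dy":0,"dz":0,"ax":0,"ay":0,"az":1}]' 
python3 -c "
from m import *
togo([.571,.177,.30])"
```

```text
clock: 7.68
tcp_pos: [0.5706, -0.1151, 0.3061]
tcp_rot: [0.001, 0.261, 0.965, -0.0]
ft_force: [0.6, -0.1, -0.7]
gripper_width: -0.0
grip_force: 0.0
clock: 8.52
tcp_pos: [0.5704, -0.115, 0.3052]
tcp_rot: [0.0, 0.708, 0.706, -0.0]
ft_force: [0.1, -0.2, -0.6]
gripper_width: 0.0002
grip_force: 0.0
tcp [ 0.5704 -0.115   0.3052] yaw y -0.2 z [-0. -0. -1.] F [ 0.1 -0.2 -0.6] w 0.0002 grip 0.0 t 8.5167
togo [ 7.3  -0.01  0.13]
```

```bash
python3 -m handwheel '[{"dx":0,"dy":0,"dz":0,"ax":0,"ay":0,"az":0.95},{"dx":0.8,"dy":-0.15,"dz":0,"ax":0,"ay":0,"az":0},{"dx":0.8,"dy":-0.15,"dz":0,"ax":0,"ay":0,"az":0},{"dx":0.8,"dy":-0.15,"dz":0,"ax":0,"ay":0,"az":0},{"dx":0.8,"dy":-0.15,"dz":0,"ax":0,"ay":0,"az":0}]' >/dev/null
python3 -m handwheel '[{"dx":0.8,"dy":-0.13,"dz":0,"ax":0,"ay":0,"az":0},{"dx":0.8,"dy":0,"dz":0,"ax":0,"ay":0,"az":0},{"dx":0.8,"dy":0,"dz":0,"ax":0,"ay":0,"az":0},{"dx":0.8,"dy":0,"dz":0,"ax":0,"ay":0,"az":0},{"dx":0.8,"dy":0,"dz":0,"ax":0,"ay":0,"az":0}]' >/dev/null
python3 -m handwheel '[{"dx":0,"dy":0,"dz":0,"ax":0,"ay":0,"az":0},{"dx":0,"dy":0,"dz":0,"ax":0,"ay":0,"az":0},{"dx":0,"dy":0,"dz":0,"ax":0,"ay":0,"az":0},{"dx":0,"dy":0,"dz":0,"ax":0,"ay":0,"az":0},{"dx":0,"dy":0,"dz":0,"ax":0,"ay":0,"az":0}]' >/dev/null
python3 - <<'E'
from m import *
import pickle
togo([.571,.177,.18])
c=capture("wrist"); pickle.dump(c,open("w5.pkl","wb")); save(c,"w5.png"); W=cloud(c)
m=(mask(c,*RED)|mask(c,(172,150,60),(180,255,255)))&(W[...,2]>.12)&(W[...,0]>.5)&(W[...,0]<.7)
P=W[m]; print(m.sum(),np.percentile(P,[2,50,98],axis=0).round(3)); T=P[P[:,2]>.19]; print("top",len(T),T.mean(0) if len(T) else 0, [np.round(q,4) for q in cv2.minAreaRect(T[:,:2].astype(np.float32))] if len(T) else 0)
E
```

```text
tcp [0.5696 0.1734 0.3053] yaw y -5.7 z [-0. -0. -1.] F [ 0.1  0.2 -0.1] w 0.0001 grip 0.0 t 9.7667
togo [0.09 0.03 3.13]
1402 [[0.56  0.126 0.141]
 [0.603 0.197 0.15 ]
 [0.615 0.214 0.201]]
top 286 [0.57285003 0.21035304 0.20023776] [array([0.5728, 0.2101]), array([0.0072, 0.0288]), np.float64(84.0515)]
```

View pics/w5.png

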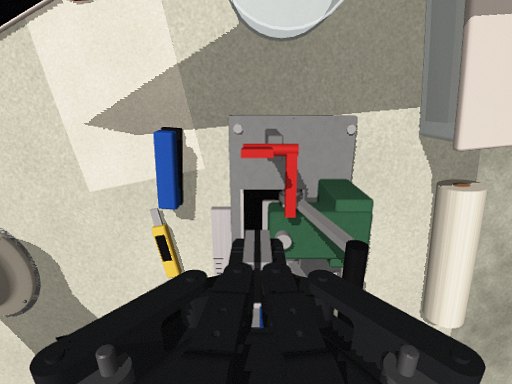

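The tab (268,150) is straight ahead of the closed fingers (258,245), about 22 mm clear. Next: descend, then push outwards and down.

```bash
python3 -m handwheel '[{"dx":0,"dy":0,"dz":0.8,"ax":0,"ay":0,"az":0},{"dx":0,"dy":0,"dz":0.8,"ax":0,"ay":0,"az":0},{"dx":0,"dy":0,"dz":0.8,"ax":0,"ay":0,"az":0},{"dx":0,"dy":0,"dz":0.75,"ax":0,"ay":0,"az":0},{"dx":0,"dy":0,"dz":0,"ax":0,"ay":0,"az":0}]'
python3 -m handwheel '[{"dx":0.2,"dy":0,"dz":0,"ax":0,"ay":0,"az":0},{"dx":0.2,"dy":0,"dz":0,"ax":0,"ay":0,"az":0},{"dx":0.2,"dy":0,"dz":0,"ax":0,"ay":0,"az":0},{"dx":0.2,"dy":0,"dz":0,"ax":0,"ay":0,"az":0},{"dx":0.2,"dy":0,"dz":0,"ax":0,"ay":0,"az":0}]'
python3 -m handwheel '[{"dx":0.13,"dy":0,"dz":0.1,"ax":0,"ay":0,"az":0},{"dx":0.13,"dy":0,"dz":0.15,"ax":0,"ay":0,"az":0},{"dx":0.13,"dy":0,"dz":0.15,"ax":0,"ay":0,"az":0},{"dx":0.1,"dy":0,"dz":0.15,"ax":0,"ay":0,"az":0},{"dx":0.05,"dy":0,"dz":0.15,"ax":0,"ay":0,"az":0}]'
python3 -m handwheel '[{"dx":0,"dy":0,"dz":0,"ax":0,"ay":0,"az":0},{"dx":0,"dy":0,"dz":0,"ax":0,"ay":0,"az":0},{"dx":0,"dy":0,"dz":0,"ax":0,"ay":0,"az":0},{"dx":0,"dy":0,"dz":0,"ax":0,"ay":0,"az":0},{"dx":0,"dy":0,"dz":0,"ax":0,"ay":0,"az":0}]'
cat >> m.py <<'E'
def catch():
    for n in ("side","scene"):
        c=capture(n); W=cloud(c); save(c,f"catch_{n}.png"); A=axes(-.1038)
        m=(mask(c,*RED)|mask(c,(172,150,60),(180,255,255)))&(W[...,2]>.10)&(W[...,0]>.53)&(W[...,0]<.65)&(W[...,1]>.1)&(W[...,1]<.3)
        P=W[m]; Q=np.c_[P[:,:2]@A.T,P[:,2]]; x=np.median(Q[:,0])
        for nm,S in (("front(tab)",Q[Q[:,0]<.555]),("back",Q[Q[:,0]>.575])):
            if len(S): print(n,nm,len(S),np.percentile(S,[3,50,97],axis=0).round(3).tolist())
E
python3 -c "
from m import *
catch()"
```

```text
clock: 10.23
tcp_pos: [0.565, 0.1733, 0.172]
tcp_rot: [-0.004, 0.741, 0.671, -0.005]
ft_force: [-1.6, 0.9, -0.8]
gripper_width: -0.0001
grip_force: 0.0
clock: 10.65
tcp_pos: [0.5744, 0.215, 0.181]
tcp_rot: [0.001, 0.741, 0.672, 0.001]
ft_force: [0.1, -3.6, 0.0]
gripper_width: 0.0003
grip_force: 1.5
clock: 11.07
tcp_pos: [0.5761, 0.237, 0.1512]
tcp_rot: [0.0, 0.741, 0.672, 0.001]
ft_force: [1.8, 0.4, 3.7]
gripper_width: 0.0003
grip_force: 1.9
clock: 11.48
tcp_pos: [0.5751, 0.2358, 0.1508]
tcp_rot: [-0.0, 0.741, 0.672, -0.0]
ft_force: [-0.1, 0.5, 1.7]
gripper_width: 0.0
grip_force: 1.1
side front(tab) 81 [[0.534, 0.255, 0.14], [0.541, 0.277, 0.146], [0.553, 0.317, 0.153]]
side back 32 [[0.577, 0.245, 0.142], [0.585, 0.253, 0.181], [0.593, 0.263, 0.219]]
scene front(tab) 35 [[0.537, 0.262, 0.143], [0.544, 0.282, 0.149], [0.554, 0.319, 0.156]]
scene back 82 [[0.582, 0.248, 0.139], [0.592, 0.257, 0.169], [0.597, 0.266, 0.215]]
```

```bash
python3 -m handwheel '[{"dx":0.03,"dy":0,"dz":0.06,"ax":0,"ay":0,"az":0},{"dx":0.03,"dy":0,"dz":0.06,"ax":0,"ay":0,"az":0},{"dx":0,"dy":0,"dz":0.04,"ax":0,"ay":0,"az":0},{"dx":0,"dy":0,"dz":0,"ax":0,"ay":0,"az":0},{"dx":0,"dy":0,"dz":0,"ax":0,"ay":0,"az":0}]'
python3 -m handwheel '[{"dx":0,"dy":0,"dz":0.05,"ax":0,"ay":0,"az":0},{"dx":0,"dy":0,"dz":0.05,"ax":0,"ay":0,"az":0},{"dx":0,"dy":0,"dz":0,"ax":0,"ay":0,"az":0},{"dx":0,"dy":0,"dz":0,"ax":0,"ay":0,"az":0},{"dx":0,"dy":0,"dz":0,"ax":0,"ay":0,"az":0}]'
python3 -c "
from m import *
catch(); s=telemetry.state(); print(s['ft_force'],s['tcp_pos'])"
```

```text
clock: 12.0
tcp_pos: [0.5758, 0.2363, 0.1495]
tcp_rot: [0.001, 0.741, 0.672, -0.002]
ft_force: [-12.2, -9.1, 27.8]
gripper_width: 0.0002
grip_force: 14.3
clock: 12.42
tcp_pos: [0.5761, 0.2365, 0.1489]
tcp_rot: [0.002, 0.741, 0.672, -0.001]
ft_force: [-19.8, -10.9, 42.8]
gripper_width: -0.0001
grip_force: 22.2
side front(tab) 82 [[0.533, 0.256, 0.141], [0.54, 0.276, 0.146], [0.553, 0.316, 0.154]]
side back 34 [[0.576, 0.246, 0.14], [0.584, 0.254, 0.171], [0.592, 0.263, 0.218]]
scene front(tab) 30 [[0.537, 0.262, 0.145], [0.548, 0.28, 0.148], [0.555, 0.319, 0.153]]
scene back 77 [[0.581, 0.248, 0.138], [0.592, 0.257, 0.167], [0.597, 0.266, 0.215]]
[-20.51124862 -11.06932078  43.01025627] [0.57612652 0.23647855 0.14891683]
```

The force jumped to 43 N, so the catch is against its open stop. Next: back off upwards and go above the lever bar.

```bash
python3 -m handwheel '[{"dx":-0.05,"dy":0,"dz":-0.5,"ax":0,"ay":0,"az":0},{"dx":0,"dy":0,"dz":-0.9,"ax":0,"ay":0,"az":0},{"dx":0,"dy":0,"dz":-0.9,"ax":0,"ay":0,"az":0},{"dx":0,"dy":0,"dz":-0.9,"ax":0,"ay":0,"az":0},{"dx":0,"dy":0,"dz":-0.9,"ax":0,"ay":0,"az":0}]' 
python3 -m handwheel '[{"dx":-0.7,"dy":0.4,"dz":0,"ax":0,"ay":0,"az":0},{"dx":-0.7,"dy":0.4,"dz":0,"ax":0,"ay":0,"az":0},{"dx":-0.7,"dy":0.4,"dz":0,"ax":0,"ay":0,"az":0},{"dx":-0.7,"dy":0.4,"dz":0,"ax":0,"ay":0,"az":0},{"dx":-0.7,"dy":0.4,"dz":0,"ax":0,"ay":0,"az":0}]' 62 >/dev/null
python3 -m handwheel '[{"dx":-0.1,"dy":0.08,"dz":0,"ax":0,"ay":0,"az":0},{"dx":0,"dy":0,"dz":0,"ax":0,"ay":0,"az":0},{"dx":0,"dy":0,"dz":0,"ax":0,"ay":0,"az":0},{"dx":0,"dy":0,"dz":0,"ax":0,"ay":0,"az":0},{"dx":0,"dy":0,"dz":0,"ax":0,"ay":0,"az":0}]' >/dev/null
python3 - <<'E'
from m import *
togo([.6435,.0805,.231]); catch()
c=capture("wrist"); W=cloud(c); save(c,"w6.png")
m=(c["color"].max(-1)<75)&(W[...,2]>.235)&(W[...,2]<.268)&(np.hypot(W[...,0]-.6435,W[...,1]-.08)<.08)
P=W[m]; print(m.sum(),np.percentile(P,[2,50,98],axis=0).round(3)); a,p=fitline(P[:,:2]); print(a,p)
E
```

```text
clock: 12.93
tcp_pos: [0.5745, 0.2359, 0.3054]
tcp_rot: [-0.001, 0.741, 0.672, -0.001]
ft_force: [0.6, 0.7, -0.6]
gripper_width: 0.0001
grip_force: 0.0
tcp [0.6437 0.0863 0.3048] yaw y -5.5 z [-0.001  0.    -1.   ] F [ 0.1  0.2 -1.1] w 0.0619 grip 0.0 t 13.7667
togo [-0.14  0.01  1.84]
side front(tab) 112 [[0.533, 0.256, 0.141], [0.544, 0.287, 0.148], [0.554, 0.317, 0.154]]
side back 68 [[0.577, 0.245, 0.143], [0.583, 0.254, 0.181], [0.593, 0.266, 0.218]]
scene front(tab) 52 [[0.539, 0.26, 0.144], [0.546, 0.286, 0.149], [0.554, 0.318, 0.155]]
scene back 82 [[0.582, 0.248, 0.139], [0.592, 0.257, 0.169], [0.596, 0.265, 0.217]]
2984 [[0.632 0.031 0.253]
 [0.643 0.09  0.259]
 [0.654 0.135 0.261]]
1.4677029 (np.float32(0.64306813), np.float32(0.08757805))
```

View pics/w6.png

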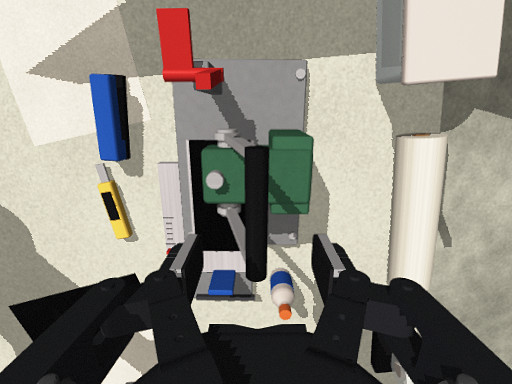

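The bar (257,210) is centred between the open fingers, and the catch lies open, with its tab outwards at (175,40). Next: descend and pinch.

```bash
python3 -m handwheel '[{"dx":-0.1,"dy":0,"dz":0.5,"ax":0,"ay":0,"az":0},{"dx":0,"dy":0,"dz":0.5,"ax":0,"ay":0,"az":0},{"dx":0,"dy":0,"dz":0.5,"ax":0,"ay":0,"az":0},{"dx":0,"dy":0,"dz":0.35,"ax":0,"ay":0,"az":0},{"dx":0,"dy":0,"dz":0,"ax":0,"ay":0,"az":0}]'
python3 -m handwheel '[{"dx":0,"dy":0,"dz":0,"ax":0,"ay":0,"az":0},{"dx":0,"dy":0,"dz":0,"ax":0,"ay":0,"az":0},{"dx":0,"dy":0,"dz":0,"ax":0,"ay":0,"az":0},{"dx":0,"dy":0,"dz":0,"ax":0,"ay":0,"az":0},{"dx":0,"dy":0,"dz":0,"ax":0,"ay":0,"az":0}]' 10 60
python3 -m handwheel '[{"dx":0,"dy":0,"dz":0,"ax":0,"ay":0,"az":0},{"dx":0,"dy":0,"dz":0,"ax":0,"ay":0,"az":0},{"dx":0,"dy":0,"dz":0,"ax":0,"ay":0,"az":0},{"dx":0,"dy":0,"dz":0,"ax":0,"ay":0,"az":0},{"dx":0,"dy":0,"dz":0,"ax":0,"ay":0,"az":0}]'
python3 - <<'E'
from m import *
togo([.6435,.0805,.231])
# lever arc in tool units, per step of angle: dy = press +x, dz = down
th=np.linspace(0,1.15,16)-.25; x=-.15*np.sin(th)/.04; z=.15*np.cos(th)/.04
print(np.c_[np.diff(x),-np.diff(z)].round(2).tolist())
E
```

```text
clock: 14.33
tcp_pos: [0.6416, 0.0815, 0.2267]
tcp_rot: [-0.003, 0.741, 0.672, -0.002]
ft_force: [0.2, 0.1, -1.1]
gripper_width: 0.0619
grip_force: 0.0
clock: 14.75
tcp_pos: [0.6432, 0.0811, 0.233]
tcp_rot: [-0.0, 0.741, 0.672, -0.0]
ft_force: [-6.6, 0.2, 6.6]
gripper_width: 0.0167
grip_force: 58.3
clock: 15.17
tcp_pos: [0.6432, 0.0811, 0.233]
tcp_rot: [-0.0, 0.741, 0.672, -0.0]
ft_force: [-7.5, -0.9, 7.0]
gripper_width: 0.0162
grip_force: 58.4
tcp [0.6432 0.0811 0.233 ] yaw y -5.59 z [-0.001  0.    -1.   ] F [-7.5 -0.9  7. ] w 0.0162 grip 58.36089491844177 t 15.1667
togo [-0.02  0.01  0.05]
[[-0.28, -0.06], [-0.28, -0.04], [-0.29, -0.02], [-0.29, 0.01], [-0.29, 0.03], [-0.28, 0.05], [-0.28, 0.07], [-0.27, 0.09], [-0.26, 0.11], [-0.26, 0.13], [-0.24, 0.15], [-0.23, 0.17], [-0.22, 0.19], [-0.2, 0.2], [-0.19, 0.22]]
```

```bash
python3 -m handwheel '[{"dx":0,"dy":-0.28,"dz":-0.06,"ax":0,"ay":0,"az":0},{"dx":0,"dy":-0.28,"dz":-0.04,"ax":0,"ay":0,"az":0},{"dx":0,"dy":-0.29,"dz":-0.02,"ax":0,"ay":0,"az":0},{"dx":0,"dy":-0.29,"dz":0.01,"ax":0,"ay":0,"az":0},{"dx":0,"dy":-0.29,"dz":0.03,"ax":0,"ay":0,"az":0}]'
python3 -m handwheel '[{"dx":0,"dy":-0.28,"dz":0.05,"ax":0,"ay":0,"az":0},{"dx":0,"dy":-0.28,"dz":0.07,"ax":0,"ay":0,"az":0},{"dx":0,"dy":-0.27,"dz":0.09,"ax":0,"ay":0,"az":0},{"dx":0,"dy":-0.26,"dz":0.11,"ax":0,"ay":0,"az":0},{"dx":0,"dy":-0.26,"dz":0.13,"ax":0,"ay":0,"az":0}]'
python3 -c "
from m import *
togo([.491,.0965,.179]);c=capture('side');save(c,'s7.png')"
```

```text
clock: 15.58
tcp_pos: [0.5917, 0.0864, 0.2397]
tcp_rot: [0.006, 0.741, 0.672, 0.006]
ft_force: [8.1, 1.5, 15.4]
gripper_width: 0.0162
grip_force: 59.8
clock: 16.0
tcp_pos: [0.538, 0.0919, 0.2213]
tcp_rot: [0.005, 0.741, 0.672, 0.006]
ft_force: [8.3, 1.0, 9.7]
gripper_width: 0.0158
grip_force: 64.8
tcp [0.538  0.0919 0.2213] yaw y -5.62 z [ 0.016  0.    -1.   ] F [8.3 1.  9.7] w 0.0158 grip 64.80260968208313 t 16.0
togo [-0.   -1.2   1.04]
```

```bash
python3 -m handwheel '[{"dx":0,"dy":-0.24,"dz":0.15,"ax":0,"ay":0,"az":0},{"dx":0,"dy":-0.23,"dz":0.17,"ax":0,"ay":0,"az":0},{"dx":0,"dy":-0.22,"dz":0.19,"ax":0,"ay":0,"az":0},{"dx":0,"dy":-0.2,"dz":0.2,"ax":0,"ay":0,"az":0},{"dx":0,"dy":-0.19,"dz":0.22,"ax":0,"ay":0,"az":0}]'
python3 -m handwheel '[{"dx":0,"dy":0,"dz":0,"ax":0,"ay":0,"az":0},{"dx":0,"dy":0,"dz":0,"ax":0,"ay":0,"az":0},{"dx":0,"dy":0,"dz":0,"ax":0,"ay":0,"az":0},{"dx":0,"dy":0,"dz":0,"ax":0,"ay":0,"az":0},{"dx":0,"dy":0,"dz":0,"ax":0,"ay":0,"az":0}]'
python3 -c "
from m import *
togo([.491,.0965,.179])"
```

```text
clock: 16.47
tcp_pos: [0.4943, 0.0963, 0.1845]
tcp_rot: [0.004, 0.741, 0.672, 0.005]
ft_force: [-0.3, 2.1, 14.3]
gripper_width: 0.0159
grip_force: 69.9
clock: 16.88
tcp_pos: [0.4936, 0.0964, 0.1838]
tcp_rot: [0.003, 0.741, 0.672, 0.004]
ft_force: [-1.3, 2.5, 14.3]
gripper_width: 0.0161
grip_force: 69.7
tcp [0.4936 0.0964 0.1838] yaw y -5.6 z [ 0.01   0.001 -1.   ] F [-1.3  2.5 14.3] w 0.0161 grip 69.71801161766052 t 16.8833
togo [-0.   -0.07  0.12]
```

```bash
python3 -m handwheel '[{"dx":0,"dy":-0.04,"dz":0.05,"ax":0,"ay":0,"az":0},{"dx":0,"dy":-0.04,"dz":0.05,"ax":0,"ay":0,"az":0},{"dx":0,"dy":0,"dz":0,"ax":0,"ay":0,"az":0},{"dx":0,"dy":0,"dz":0,"ax":0,"ay":0,"az":0},{"dx":0,"dy":0,"dz":0,"ax":0,"ay":0,"az":0}]'
python3 -m handwheel '[{"dx":0,"dy":-0.02,"dz":0.03,"ax":0,"ay":0,"az":0},{"dx":0,"dy":0,"dz":0,"ax":0,"ay":0,"az":0},{"dx":0,"dy":0,"dz":0,"ax":0,"ay":0,"az":0},{"dx":0,"dy":0,"dz":0,"ax":0,"ay":0,"az":0},{"dx":0,"dy":0,"dz":0,"ax":0,"ay":0,"az":0}]'
python3 -c "
from m import *
togo([.491,.0965,.179])"
```

```text
clock: 17.3
tcp_pos: [0.4913, 0.0966, 0.1808]
tcp_rot: [0.004, 0.741, 0.672, 0.005]
ft_force: [-3.3, 1.9, 18.3]
gripper_width: 0.0163
grip_force: 70.1
clock: 17.72
tcp_pos: [0.4893, 0.0968, 0.1781]
tcp_rot: [0.003, 0.741, 0.672, 0.003]
ft_force: [-2.1, 2.0, 13.2]
gripper_width: 0.016
grip_force: 70.5
tcp [0.4893 0.0968 0.1781] yaw y -5.6 z [ 0.008  0.001 -1.   ] F [-2.1  2.  13.2] w 0.016 grip 70.52214860916138 t 17.7167
togo [-0.    0.04 -0.02]
```

Still moving freely, so I'll keep going in small steps until the force rises.

```bash
python3 -m handwheel '[{"dx":0,"dy":-0.03,"dz":0.04,"ax":0,"ay":0,"az":0},{"dx":0,"dy":-0.02,"dz":0.03,"ax":0,"ay":0,"az":0},{"dx":0,"dy":0,"dz":0,"ax":0,"ay":0,"az":0},{"dx":0,"dy":0,"dz":0,"ax":0,"ay":0,"az":0},{"dx":0,"dy":0,"dz":0,"ax":0,"ay":0,"az":0}]'
python3 -m handwheel '[{"dx":0,"dy":-0.03,"dz":0.04,"ax":0,"ay":0,"az":0},{"dx":0,"dy":0,"dz":0,"ax":0,"ay":0,"az":0},{"dx":0,"dy":0,"dz":0,"ax":0,"ay":0,"az":0},{"dx":0,"dy":0,"dz":0,"ax":0,"ay":0,"az":0},{"dx":0,"dy":0,"dz":0,"ax":0,"ay":0,"az":0}]'
python3 - <<'E'
from m import *
c=capture("side"); save(c,"s8.png"); W=cloud(c)
cv2.imwrite("pics/s8c.png",cv2.resize(c["color"][130:285,170:330],(619,600),interpolation=cv2.INTER_CUBIC)[...,::-1])
m=(c["color"].max(-1)<60)&(np.hypot(W[...,0]-.49,W[...,1]-.096)<.07)&(W[...,2]>.17)&(W[...,2]<.215)
P=W[m]; print(m.sum(),np.percentile(P,[2,50,98],axis=0).round(3))
measure(c,-.1038,(.510,-.065),(.482,-.065)); togo([.491,.0965,.179])
E
```

```text
clock: 18.13
tcp_pos: [0.4888, 0.0969, 0.1773]
tcp_rot: [0.004, 0.741, 0.672, 0.005]
ft_force: [-1.3, 2.1, 20.2]
gripper_width: 0.016
grip_force: 71.2
clock: 18.55
tcp_pos: [0.4887, 0.0969, 0.177]
tcp_rot: [0.005, 0.741, 0.672, 0.006]
ft_force: [-1.1, 1.5, 24.4]
gripper_width: 0.0159
grip_force: 71.7
190 [[0.468 0.042 0.185]
 [0.484 0.084 0.204]
 [0.508 0.148 0.213]]
pointer [ 0.5092 -0.0677  0.031 ] n 12 y mid -0.0146 mean -0.0146 w 0.0049
marker [ 0.4818 -0.0656  0.03  ] n 12 y mid -0.0155 mean -0.0153 w 0.0048
gap 0.0008927526018767135 gap mean 0.0007
tcp [0.4887 0.0969 0.177 ] yaw y -5.6 z [ 0.015  0.    -1.   ] F [-2.2  1.7 24.7] w 0.0163 grip 71.73649191856384 t 18.6
togo [-0.    0.06 -0.05]
```

View pics/s8c.png

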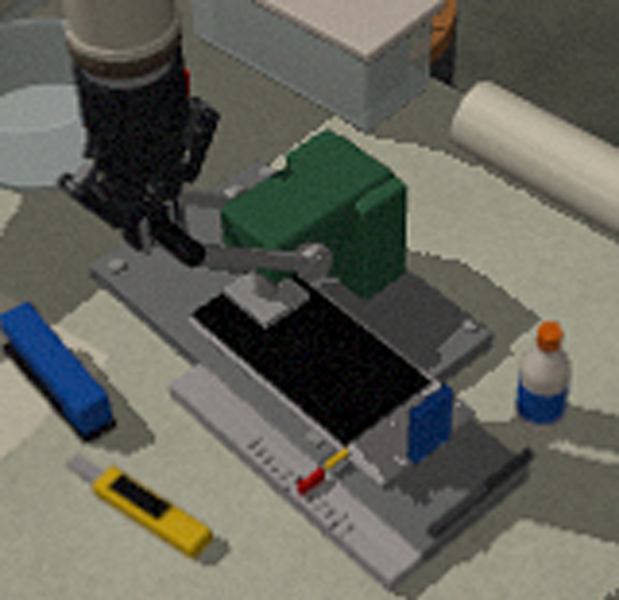

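The pointer and marker are in line (310–345, 450–485), the lever is down in the gripper at (165,230) and the ram is on the board. Motion has stalled while the force rises. One more small press to confirm, then check it holds.

```bash
python3 -m handwheel '[{"dx":0,"dy":-0.03,"dz":0.05,"ax":0,"ay":0,"az":0},{"dx":0,"dy":0,"dz":0,"ax":0,"ay":0,"az":0},{"dx":0,"dy":0,"dz":0,"ax":0,"ay":0,"az":0},{"dx":0,"dy":0,"dz":0,"ax":0,"ay":0,"az":0},{"dx":0,"dy":0,"dz":0,"ax":0,"ay":0,"az":0}]'
python3 -m handwheel '[{"dx":0,"dy":0,"dz":0,"ax":0,"ay":0,"az":0},{"dx":0,"dy":0,"dz":0,"ax":0,"ay":0,"az":0},{"dx":0,"dy":0,"dz":0,"ax":0,"ay":0,"az":0},{"dx":0,"dy":0,"dz":0,"ax":0,"ay":0,"az":0},{"dx":0,"dy":0,"dz":0,"ax":0,"ay":0,"az":0}]'
python3 -c "
from m import *
catch()"
```

```text
clock: 19.02
tcp_pos: [0.4886, 0.0969, 0.1767]
tcp_rot: [0.006, 0.741, 0.672, 0.007]
ft_force: [-3.5, 1.5, 30.4]
gripper_width: 0.0163
grip_force: 72.5
clock: 19.43
tcp_pos: [0.4886, 0.0969, 0.1767]
tcp_rot: [0.006, 0.741, 0.672, 0.007]
ft_force: [-3.0, 1.6, 30.6]
gripper_width: 0.0157
grip_force: 72.5
side back 1 [[0.595, 0.247, 0.214], [0.595, 0.247, 0.214], [0.595, 0.247, 0.214]]
scene front(tab) 49 [[0.536, 0.259, 0.145], [0.546, 0.288, 0.149], [0.553, 0.319, 0.156]]
scene back 85 [[0.582, 0.248, 0.139], [0.592, 0.257, 0.171], [0.597, 0.266, 0.217]]
```

The lever is firmly on its stop, the catch is still open and the carriage is on the mark, so I'm handing in.

```bash
python3 -c "
from cell import bot
print(bot.sign_off())"
```

```text
the job is handed in; nothing more can be done
None
```

The job is handed in at about 19.5 s: the carriage was released with its pointer within about 1 mm of the red marker, then the catch was flipped open to its stop, and the lever was pulled down to its stop, where the gripper still holds it; no bystander was touched on purpose, though I did not re-measure them at the end.

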